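# Put the hole saws away on their plugs

## Robot

A 6-joint arm with a two-finger parallel gripper is mounted at the origin on the work surface. World frame = base frame: x ahead of the robot, y to its left, z up, the work surface at z = 0. Lengths are in m, angles in degrees, forces in N, time in s.
With the tool pointing down it reaches from about 0.35 to 0.875 m from the base axis. Payload 4.2 kg.
Tool frame: the origin (TCP) lies at the very end of the fingers, on their centre line; the grasp point (between the pads) lies 19 mm behind it; z points along the fingers, y is the line along which they close (so a half turn about z gives the same grasp; the last joint's range is limited). The gripper opens to 87 mm and grips with 3 to 60 N. Pads are 19 mm wide; open, the fingers measure 117 mm over their backs; the gripper's body (75 mm by 190 mm) begins 51 mm behind the grasp point.
Start: joints at [-58.121, 22.042, 0.453, 0, -68.411, -14.817], TCP at [0.183, -0.597, 0.223] pointing down, gripper open.
Joint ranges: [-179.83, 179.83], [-69.29, 118.12], [-61.27, 80.66], [-181.25, 117.63], [-171.15, -9.14], [-177.46, 177.46]. Speed limits (degrees/s): [159.86, 159.86, 180, 180, 180, 180].

## Interface

Orientations are given as a 3x3 rotation matrix whose columns are the frame's x, y, z axes.
In Python, from station import sense, optics, r gives the robot as it stands. The module is installed in compiled form; this text tells all that it offers.
- The arm moves only by the shell command python3 -m pendant 'ROWS' [OPENING]. ROWS is JSON, a list that holds one entry, the list of rows, each a list of 4 numbers: the shift along the tool's x, y, z normalised to -1 to 1, where 1 is 100 mm, then the turn about the tool's z normalised to -1 to 1, where 1 is 2 rad. A call has 1 to 8 rows; each row is the pose to reach, as a shift and turn from the pose commanded when the call began, along the tool's axes at that moment; what a row does not reach only later rows make up. A row lasts 1/10 s, in which the tool goes at most 50 mm and 8.59 degrees, less where a joint would pass 70% of its speed; a pose out of reach is approached as far as the arm can. A call with a number of a shift or a turn outside -1 to 1 is refused whole. A call with a gripper value outside its range is refused whole. OPENING is the closure, from 0 (fully open) to 1 (shut), set as the call begins (- or left out, the last holds). The fingers move at their own pace and stop on an object; the grip force is fixed at half the most. Time passes only in rows, so rows that repeat a pose let the fingers close. It gives the time, the measured TCP pose, the force, the opening and the grip force at its end, in the units of the state.
- sense(): the state, without advancing time (a new reading comes with each control period).
- optics.capture(name): name is "scene" or "top" or "wrist"; returns the picture (420x560x3 uint8, red, green, blue); there is no depth.
- optics.get_calibration(name): a dict with "camera_matrix" (3x3 intrinsics, pixels), "distortion" ([k1, k2, p1, p2, k3] as OpenCV has them; the pictures are not rectified), "camera_from_world" (4x4, takes a point from world to camera coordinates). Camera axes: x right, y down, z forward; pixel columns grow to the right and rows downward; lengths in m; the calibration is good to about 2 mm. A picture is of the moment at which its call begins: read the wrist's pose just before it. get_calibration takes no time and is no camera call; for the wrist camera it gives the pose at the moment of the call.
- r.finish_job(): hands the job in; it is judged then, once.
The state is a dict: "time_s": time; "joints": joint angles; "joint_velocities": joint speeds; "effort": joint torques, N m; "tcp_pos": TCP position; "ee_rot": TCP orientation; "wrist_force": force on the tool from outside, world axes, zero at the start; "moment": the same for the moment, N m; "gripper_width": opening from 0.0 (shut) to 1.0 (fully open); "gripper_force": force on a finger pad.
Only numpy, scipy, OpenCV 4.12 (cv2) and the standard library are available. Lean on these libraries where they do the work, as an engineer would, in place of code of your own. Each camera call takes 0.05 s, during which the arm holds its last target. There are 200 camera calls.

## Task

Put the four hole saws away: move them from the grey steel pin rail to the wooden storage board, teeth down, each over the plug that belongs to it - the smallest saw over the thinnest plug, and so on in step up to the largest saw over the thickest. Lower each one until it stands flat on the board (do not drop it), let go, and leave all four standing there.

Things in the scene. Friction and masses are not known exactly. Their poses are not given: they have to be found in the camera images.
- pin_rail: Grey steel channel, 78 mm wide, 356 mm long, fixed to the bench, on which the four hole saws stand at the start in a row, in any order. Origin at the middle of its underside; long axis = own y, z up, top face at 25 mm. Four steel pins, 10 mm thick and 18 mm high, stand on it at y = -132, -44, +44, +132 mm; each is hidden inside a saw, which can only be lifted straight up.
- storage_board: Plain wooden board, 100 mm wide, 356 mm long, 18 mm thick, fixed to the bench, on which the four wooden plugs stand in a row, in any order, 88 mm apart. Origin at the middle of its underside; long axis = own y, z up, top face at 18 mm.
- saw_32: Hole saw, the smallest of four: bare steel cup, upside down (mouth with teeth down, flat closed cap up with a dark 13 mm arbor hole in its middle), outer diameter 32 mm, bore 27 mm and 42 mm deep, 48 mm tall. Origin at the centre of its toothed lower rim, z up along its axis; its cap is 48 mm above. Grip it by the outside of its wall.
- saw_44: Hole saw, the second smallest of four: bare steel cup, upside down (mouth with teeth down, flat closed cap up with a dark 16 mm arbor hole in its middle), outer diameter 44 mm, bore 39 mm and 42 mm deep, 48 mm tall. Origin at the centre of its toothed lower rim, z up along its axis; its cap is 48 mm above. Grip it by the outside of its wall.
- saw_54: Hole saw, the second largest of four: bare steel cup, upside down (mouth with teeth down, flat closed cap up with a dark 16 mm arbor hole in its middle), outer diameter 54 mm, bore 49 mm and 42 mm deep, 48 mm tall. Origin at the centre of its toothed lower rim, z up along its axis; its cap is 48 mm above. Grip it by the outside of its wall.
- saw_65: Hole saw, the largest of four: bare steel cup, upside down (mouth with teeth down, flat closed cap up with a dark 16 mm arbor hole in its middle), outer diameter 65 mm, bore 60 mm and 42 mm deep, 48 mm tall. Origin at the centre of its toothed lower rim, z up along its axis; its cap is 48 mm above. Grip it by the outside of its wall.
- plug_32: Round light wooden plug fixed upright on the storage board, the smallest of four: 15 mm diameter, 20 mm high, upper edge bevelled 3.5 mm, a dark 6 mm pilot hole in its top. Origin at the centre of its foot, level with the board's top face; z up. It belongs to the 32 mm hole saw, whose bore is 12 mm wider.
- plug_44: Round light wooden plug fixed upright on the storage board, the second smallest of four: 27 mm diameter, 20 mm high, upper edge bevelled 3.5 mm, a dark 6 mm pilot hole in its top. Origin at the centre of its foot, level with the board's top face; z up. It belongs to the 44 mm hole saw, whose bore is 12 mm wider.
- plug_54: Round light wooden plug fixed upright on the storage board, the second largest of four: 37 mm diameter, 20 mm high, upper edge bevelled 3.5 mm, a dark 6 mm pilot hole in its top. Origin at the centre of its foot, level with the board's top face; z up. It belongs to the 54 mm hole saw, whose bore is 12 mm wider.
- plug_65: Round light wooden plug fixed upright on the storage board, the largest of four: 48 mm diameter, 20 mm high, upper edge bevelled 3.5 mm, a dark 6 mm pilot hole in its top. Origin at the centre of its foot, level with the board's top face; z up. It belongs to the 65 mm hole saw, whose bore is 12 mm wider.
Not all that is in view belongs to the job. Leave any orange look-alike of the saw_65 alone.

How it is judged (in metres and radians):
At the end, for the whole second after the job is handed in: Each of the four saws stands teeth down over its own plug: its axis within 9 mm of the plug's, its rim within 4 mm of the board's top face, upright within 4.5 degrees, at rest and released (horizontal distance between saw_32 and plug_32 below 0.009 m and z of saw_32 in the frame of plug_32 between -0.004 and 0.004 m and angle between each of saw_32, saw_44, saw_54, saw_65's own z axis and vertical below 0.08 rad and linear speed of each of saw_32, saw_44, saw_54, saw_65 below 0.02 m/s and angular speed of each of saw_32, saw_44, saw_54, saw_65 below 0.2 rad/s and contact force between each of saw_32, saw_44, saw_54, saw_65 and the fingers below 0.1 N and horizontal distance between saw_44 and plug_44 below 0.009 m and z of saw_44 in the frame of plug_44 between -0.004 and 0.004 m and horizontal distance between saw_54 and plug_54 below 0.009 m and z of saw_54 in the frame of plug_54 between -0.004 and 0.004 m and horizontal distance between saw_65 and plug_65 below 0.009 m and z of saw_65 in the frame of plug_65 between -0.004 and 0.004 m); the robot touches nothing.
It fails at once if the 32 mm saw is dropped (falls freely more than about 30 mm) (linear speed of saw_32 above 0.77 m/s and contact force between saw_32 and the arm below 0.05 N and contact force between saw_32 and the fingers below 0.05 N).
It fails at once if the 44 mm saw is dropped (falls freely more than about 30 mm) (linear speed of saw_44 above 0.77 m/s and contact force between saw_44 and the arm below 0.05 N and contact force between saw_44 and the fingers below 0.05 N).
It fails at once if the 54 mm saw is dropped (falls freely more than about 30 mm) (linear speed of saw_54 above 0.77 m/s and contact force between saw_54 and the arm below 0.05 N and contact force between saw_54 and the fingers below 0.05 N).
It fails at once if the 65 mm saw is dropped (falls freely more than about 30 mm) (linear speed of saw_65 above 0.77 m/s and contact force between saw_65 and the arm below 0.05 N and contact force between saw_65 and the fingers below 0.05 N).
It also fails if it takes over 118 s, if anything falls off the work surface, if the arm or the gripper's body presses on something with over 40 N, if the wrist force passes 120 N, or if a joint passes its speed limit or range.

## Working session

There is one attempt and no reset: what is moved stays moved. The work goes in short steps, Python scripts to look and compute and a shell command to move; the robot and the scene stay as the last step left them, time stands still between calls to the robot, and variables do not carry over. Pictures are saved under pics/ and viewed, at most 14 in all, crops included, and the job is handed in when it is done.

```bash
mkdir -p pics
python3 - <<'E'
from station import sense, optics, r
import cv2
s=sense();print(s['time_s'],s['tcp_pos'],s['ee_rot'],s['gripper_width'])
for n in("scene","top"):
    cv2.imwrite(f"pics/{n}0.png",optics.capture(n)[:,:,::-1])
    c=optics.get_calibration(n);print(n,c)
E
```

```text
0.0 [ 0.18322647 -0.59689753  0.22145864] [[-9.56037167e-01 -2.93244643e-01 -7.17834882e-04]
 [-2.93245511e-01  9.56034933e-01  2.06808008e-03]
 [ 7.98218188e-05  2.18766327e-03 -9.99997604e-01]] 1.0015549792215728
scene {'camera_matrix': array([[427.50204421,   0.        , 279.51521598],
       [  0.        , 427.50204421, 212.56221795],
       [  0.        ,   0.        ,   1.        ]]), 'distortion': array([-0.03230387,  0.        ,  0.        ,  0.        ,  0.        ]), 'camera_from_world': array([[ 0.84178788,  0.53951227, -0.01787925, -0.43015884],
       [ 0.38931762, -0.62972007, -0.67222349, -0.17035022],
       [-0.37393174,  0.55890889, -0.74013236,  1.07242451],
       [ 0.        ,  0.        ,  0.        ,  1.        ]])}
top {'camera_matrix': array([[393.71218827,   0.        , 281.29424093],
       [  0.        , 393.71218827, 213.17057872],
       [  0.        ,   0.        ,   1.        ]]), 'distortion': array([-0.03680553,  0.        ,  0.        ,  0.        ,  0.        ]), 'camera_from_world': array([[ 0.02499747, -0.99966639,  0.00649843, -0.00512337],
       [-0.98458101, -0.02574501, -0.17302435,  0.51972895],
       [ 0.17313393, -0.00207306, -0.98489611,  0.95828005],
       [ 0.        ,  0.        ,  0.        ,  1.        ]])}
```

View pics/scene0.png

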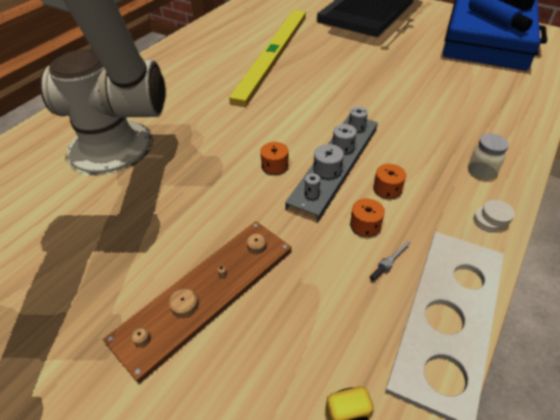

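View pics/top0.png

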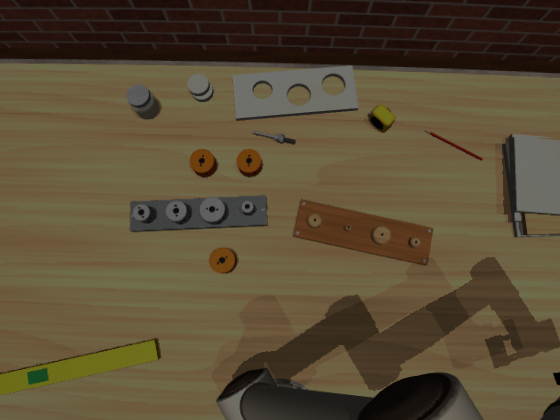

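The top view shows the saws on the rail at about (142,212), (176,211), (212,210) and (247,207). The plugs are at (315,220), (348,227), (381,235) and (415,242). Three orange look-alikes, at (202,162), (249,162) and (222,260), stay where they are. I'll enlarge both rows to confirm the sizes.

Run:
```python
import cv2,numpy as np
a=cv2.imread("pics/top0.png")
f=lambda x0,y0,w,h:cv2.resize(a[y0:y0+h,x0:x0+w],None,fx=5,fy=5,interpolation=cv2.INTER_CUBIC)
cv2.imwrite("pics/c.png",np.vstack([f(125,188,150,50),f(290,195,150,70)]))
```

```text
(no output)
```

View pics/c.png

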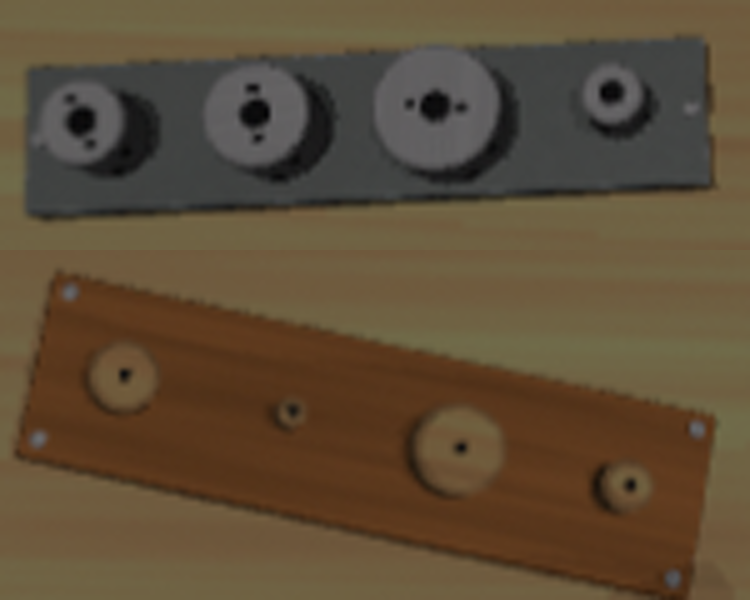

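The crop confirms the sizes. The saws run 44, 54, 65, 32 from left to right, and the plugs run 54, 32, 65, 44. Next I'll compute the positions, fitting each row as a line with 88 mm spacing.

```bash
cat > h.py <<'E'
import numpy as np,cv2
from station import sense,optics
def px2w(n,uv,z,c=None):
    c=c or optics.get_calibration(n)
    K,D,T=c['camera_matrix'],c['distortion'],c['camera_from_world']
    p=cv2.undistortPoints(np.array(uv,float).reshape(-1,1,2),K,D).reshape(-1,2)
    d=np.c_[p,np.ones(len(p))]@T[:3,:3]; o=-T[:3,:3].T@T[:3,3]
    return o+d*((z-o[2])/d[:,2])[:,None]
def w2px(n,P,c=None):
    c=c or optics.get_calibration(n);T=c['camera_from_world']
    return cv2.projectPoints(np.array(P,float).reshape(-1,1,3),cv2.Rodrigues(T[:3,:3])[0],T[:3,3],c['camera_matrix'],c['distortion'])[0].reshape(-1,2)
def go(t,yaw=None):
    "shift to world t in pendant units; yaw = wanted angle (deg, mod 180) of tool y"
    s=sense();R=np.array(s['ee_rot']);v=R.T@(np.array(t)-s['tcp_pos'])/.1
    out=[v.round(3).tolist()]
    if yaw is not None:
        y=np.degrees(np.arctan2(R[1,1],R[0,1]));d=(yaw-y+90)%180-90
        out.append(('turn deg (world)',round(d,2),'cmd',round(-np.radians(d)/2,4)))
    print(*out, 'tcp',np.round(s['tcp_pos'],4),'t',s['time_s'])
E
python3 - <<'E'
from h import *
S=px2w("top",[(141.1,212.0),(175.6,210.2),(211.6,208.8),(246.8,206.0)],.073)
P=px2w("top",[(314.6,219.6),(348,226.8),(381.6,234),(415.4,241.6)],.038)
for q in(S,P):
    k=np.arange(4)-1.5; m=q.mean(0);s=(k[:,None]*(q-m)).sum(0)/5
    a=np.degrees(np.arctan2(s[1],s[0]));print(q[:,:2].round(4).tolist(),'pitch',np.linalg.norm(s),'dir',a)
    print((m+k[:,None]*.088*s/np.linalg.norm(s))[:,:2].round(4).tolist())
go([0,0,0],0)
E
```

```text
[[0.5087, 0.3565], [0.5155, 0.2708], [0.5213, 0.1815], [0.5307, 0.0944]] pitch 0.08788249537475393 dir -85.30976575185821
[[0.5082, 0.3573], [0.5154, 0.2696], [0.5226, 0.1819], [0.5298, 0.0942]]
[[0.5065, -0.0776], [0.49, -0.1633], [0.4737, -0.2494], [0.4563, -0.3359]] pitch 0.08771269502853621 dir -100.97932946926846
[[0.5068, -0.077], [0.49, -0.1634], [0.4732, -0.2498], [0.4565, -0.3361]]
[0.001, 6.24, 2.228] ('turn deg (world)', np.float64(72.95), 'cmd', np.float64(-0.6366)) tcp [ 0.1832 -0.597   0.2215] t 0.1
```

```bash
python3 -m pendant '[[[0,0,0,-0.339],[0,0,0,-0.339],[0,0,0,-0.678],[0,0,0,-0.678],[0,0,0,-0.678],[0,0,0,-0.678],[0,0,0,-0.678],[0,0,0,-0.678]]]' 0 ; python3 -c "
from h import *
go([.53,.094,.22],4.7)"
```

```text
time_s: 0.9
tcp_pos: [0.1833, -0.5971, 0.2219]
ee_rot: [[-0.067, -0.998, -0.0], [-0.998, 0.067, 0.001], [-0.001, 0.001, -1.0]]
wrist_force: [0.7, -1.1, 0.4]
gripper_width: 0.997
gripper_force: 0.0
[-7.128, -2.997, 0.026] ('turn deg (world)', np.float64(8.54), 'cmd', np.float64(-0.0745)) tcp [ 0.1833 -0.5971  0.2219] t 0.9
```

```bash
python3 -m pendant '[[[-0.5,-0.2,0,-0.0745],[-1,-0.4,0,-0.0745],[-1,-0.4,0,-0.0745]]]' | head -1; python3 -c "
from h import *
print(sense()['joints'])
go([.53,.094,.22],4.7)"
```

```text
time_s: 1.2
[-48.12208934  14.63952815 -10.35923072  -0.07979151 -65.11406153
  52.68186257]
[-5.654, -3.444, 0.035] ('turn deg (world)', np.float64(0.17), 'cmd', np.float64(-0.0015)) tcp [ 0.2313 -0.4968  0.2222] t 1.2
```

```bash
for i in 1 2 3 4 5; do python3 -m pendant '[[[-0.47,-0.29,0,0],[-0.94,-0.57,0,0],[-0.94,-0.57,0,0]]]' >/dev/null; done; python3 -m pendant '[[[-0.47,-0.3,0,0],[-0.94,-0.59,0,0],[-0.94,-0.59,0,0],[-0.94,-0.59,0,0]]]' | head -2
python3 - <<'E'
from h import *
print(sense()['joints'])
go([.53,.094,.22],4.7)
print(w2px("wrist",[[.5307,.0944,.073],[.5213,.1815,.073]]))
cv2.imwrite("pics/w1.png",optics.capture("wrist")[:,:,::-1])
E
```

```text
time_s: 3.1
tcp_pos: [0.5313, 0.0878, 0.2216]
[ 2.66478257e+01  1.37250265e+01 -1.17333755e+01  4.20764011e-03
 -6.46520373e+01 -2.22599630e+01]
[-0.063, 0.009, 0.016] ('turn deg (world)', np.float64(0.31), 'cmd', np.float64(-0.0027)) tcp [0.5313 0.0878 0.2216] t 3.1
[[280.43907679 208.30493037]
 [283.249547   294.36450822]]
```

View pics/w1.png

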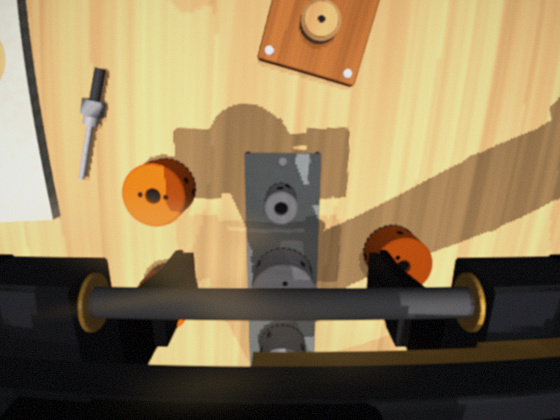

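The wrist picture shows saw_32's arbor hole at (281,208), and my estimate predicted (280,208), so the measured positions are good. I'm descending on saw_32.

```bash
python3 -m pendant '[[[-0.066,0.006,0.4,0],[-0.066,0.006,0.8,0],[-0.066,0.006,0.93,0],[-0.066,0.006,0.93,0]]]' | head -1;  python3 -m pendant '[[[0,0,0.25,0],[0,0,0.5,0],[0,0,0.75,0],[0,0,0.93,0],[0,0,0.93,0]]]' | sed -n '1,2p;4p'; python3 -c "
from h import *
go([.5307,.0944,.035],4.7)"
```

```text
time_s: 3.55
time_s: 4.05
tcp_pos: [0.5286, 0.0927, 0.0358]
wrist_force: [-0.1, 0.5, -0.0]
[-0.016, -0.022, 0.008] ('turn deg (world)', np.float64(0.45), 'cmd', np.float64(-0.0039)) tcp [0.5286 0.0927 0.0358] t 4.05
```

```bash
python3 -m pendant '[[[-0.016,-0.022,0,0],[-0.016,-0.022,0,0],[-0.016,-0.022,0,0],[-0.016,-0.022,0,0],[-0.016,-0.022,0,0],[-0.016,-0.022,0,0],[-0.016,-0.022,0,0],[-0.016,-0.022,0,0]]]' 1; python3 -m pendant '[[[0,0,0,0],[0,0,0,0],[0,0,0,0],[0,0,0,0]]]' 1
```

```text
time_s: 4.85
tcp_pos: [0.5316, 0.0961, 0.0365]
ee_rot: [[0.076, -0.997, -0.0], [-0.997, -0.076, -0.0], [0.0, 0.0, -1.0]]
wrist_force: [0.1, -0.3, 0.8]
gripper_width: 0.357
gripper_force: 30.3
time_s: 5.25
tcp_pos: [0.5316, 0.0961, 0.0365]
ee_rot: [[0.076, -0.997, -0.0], [-0.997, -0.076, -0.0], [0.0, 0.0, -1.0]]
wrist_force: [-0.9, -0.8, 1.0]
gripper_width: 0.355
gripper_force: 30.0
```

```bash
python3 -m pendant '[[[0,0,-0.15,0],[0,0,-0.4,0],[0,0,-0.7,0],[0,0,-1,0],[0,0,-1,0]]]' | tail -3; python3 -m pendant '[[[0.3,0.1,0,0.06],[0.6,0.1,0,0.137],[0.85,0.2,0,0.137],[0.85,0.2,0,0.137]]]' | tail -2;python3 -c "
from h import *
go([.490,-.1622,.136],-11)"
```

```text
wrist_force: [1.0, 0.2, -1.7]
gripper_width: 0.36
gripper_force: 30.0
gripper_width: 0.362
gripper_force: 30.0
[1.715, -0.082, -0.004] ('turn deg (world)', np.float64(0.55), 'cmd', np.float64(-0.0048)) tcp [0.5163 0.0075 0.1354] t 6.15
```

```bash
python3 -m pendant '[[[0.3,-0.02,0,0],[0.6,-0.04,0,0],[0.86,-0.04,0,0]]]' | tail -1; python3 -m pendant '[[[0.3,-0.02,0,-0.005],[0.6,-0.04,0,-0.005],[0.86,-0.04,0,-0.005],[0.86,-0.04,0,-0.005],[0.86,-0.04,0,-0.005]]]' | tail -2;python3 - <<'E'
from h import *
go([.490,-.1622,.028],-11)
print('wrist plug32 pred',w2px("wrist",[[.490,-.1633,.038]]),'scene',w2px("scene",[[.490,-.1633,.038],[.490,-.1633,.115]]))
for n in("wrist","scene"): cv2.imwrite(f"pics/{n}2.png",optics.capture(n)[:,:,::-1])
E
```

```text
gripper_force: 30.0
gripper_width: 0.358
gripper_force: 30.0
[0.023, 0.016, 1.079] ('turn deg (world)', np.float64(-0.18), 'cmd', np.float64(0.0016)) tcp [ 0.4921 -0.1603  0.1359] t 6.95
wrist plug32 pred [[282.26998942 212.23161139]] scene [[220.45855165 266.75946307]
 [214.89506402 240.09198126]]
```

View pics/wrist2.png

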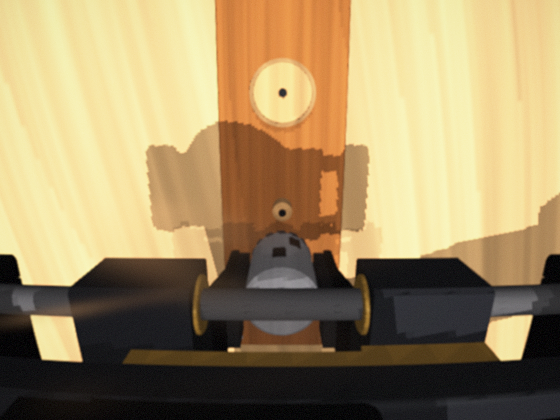

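The plug's pilot hole is at (282,212), exactly where predicted. I'm lowering.

```bash
python3 -m pendant '[[[0.023,0.016,0.3,0],[0.023,0.016,0.55,0],[0.023,0.016,0.8,0],[0.023,0.016,0.9,0],[0.023,0.016,0.9,0],[0.023,0.016,0.9,0]]]'; python3 -m pendant '[[[0,0,0.05,0],[0,0,0.1,0],[0,0,0.14,0],[0,0,0.17,0],[0,0,0.17,0],[0,0,0.17,0]]]'
```

```text
time_s: 7.65
tcp_pos: [0.4913, -0.162, 0.0473]
ee_rot: [[-0.186, -0.983, 0.001], [-0.983, 0.186, -0.0], [0.0, -0.001, -1.0]]
wrist_force: [-0.0, -0.7, -0.2]
gripper_width: 0.357
gripper_force: 30.0
time_s: 8.25
tcp_pos: [0.4903, -0.1624, 0.0295]
ee_rot: [[-0.187, -0.982, 0.0], [-0.982, 0.187, -0.0], [0.0, -0.0, -1.0]]
wrist_force: [0.9, 0.3, -0.0]
gripper_width: 0.356
gripper_force: 30.0
```

```bash
python3 -m pendant '[[[0,0,0.005,0],[0,0,0.01,0],[0,0,0.01,0],[0,0,0.01,0]]]'|sed -n '2p;4p'
```

```text
tcp_pos: [0.4904, -0.1624, 0.0295]
wrist_force: [-1.5, 0.9, 6.7]
```

Contact at 6.7 N with the rim on the board. I'll release, rise and head for saw_65.

```bash
python3 -m pendant '[[[0,0,0,0],[0,0,0,0],[0,0,0,0],[0,0,0,0],[0,0,0,0],[0,0,0,0],[0,0,0,0]]]' 0|tail -2; python3 -m pendant '[[[0,0,-0.3,0],[0,0,-0.6,0],[0,0,-1,0],[0,0,-1,0]]]'|sed -n '2p;4p';python3 -m pendant '[[[-0.3,0,0,-0.06],[-0.7,0,0,-0.137],[-1,0,0,-0.137],[-1,0,0,-0.137]]]'|sed -n '2p'
python3 - <<'E'
from h import *
go([.5213,.1815,.136],4.7)
cv2.imwrite("pics/s3.png",cv2.resize(optics.capture("scene")[210:380,90:310,::-1],None,fx=3,fy=3,interpolation=2))
E
```

```text
gripper_width: 0.914
gripper_force: 0.0
tcp_pos: [0.4941, -0.1628, 0.1341]
wrist_force: [0.4, -0.6, 0.6]
tcp_pos: [0.5096, -0.0615, 0.1283]
[-2.41, -0.335, -0.076] ('turn deg (world)', np.float64(-0.45), 'cmd', np.float64(0.004)) tcp [ 0.5096 -0.0615  0.1283] t 10.15
```

View pics/s3.png

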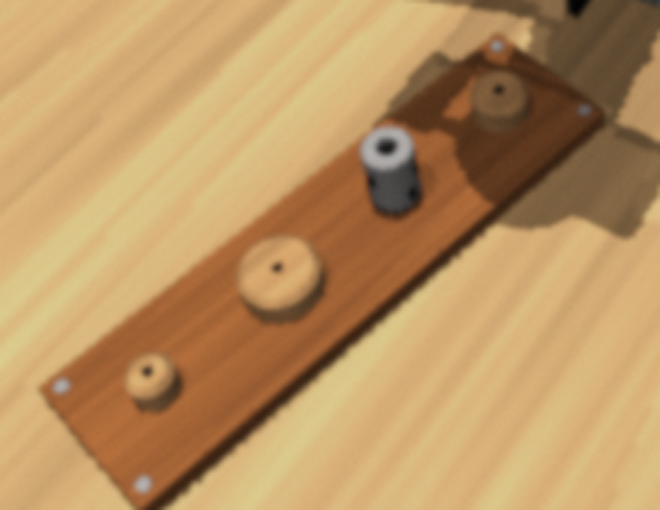

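Saw_32 stands upright over its plug, with its cap hole at crop (387,147). Saw_65 is next.

```bash
python3 -m pendant '[[[-0.4,-0.06,-0.07,0],[-0.8,-0.11,-0.07,0],[-0.8,-0.11,-0.07,0]]]'|sed -n '2p';python3 -m pendant '[[[-0.4,-0.06,0,0],[-0.8,-0.11,0,0],[-0.8,-0.11,0,0]]]'|sed -n '2p'; python3 -m pendant '[[[-0.4,-0.06,0,0.004],[-0.8,-0.11,0,0.004],[-0.8,-0.11,0,0.004],[-0.8,-0.11,0,0.004],[-0.8,-0.11,0,0.004]]]'|sed -n '2p'
python3 - <<'E'
from h import *
go([.5213,.1815,.0365],4.7)
print(w2px("wrist",[[.5213,.1815,.073],[.5155,.2708,.073]]))
a=optics.capture("wrist")[:,:,::-1];cv2.imwrite("pics/w4.png",a)
E
```

```text
tcp_pos: [0.5135, 0.0189, 0.1356]
tcp_pos: [0.5178, 0.0995, 0.1353]
tcp_pos: [0.5209, 0.1763, 0.1351]
[-0.052, -0.01, 0.986] ('turn deg (world)', np.float64(0.33), 'cmd', np.float64(-0.0029)) tcp [0.5209 0.1763 0.1351] t 11.3
[[279.07524871 238.06734128]
 [277.94385815 349.83749155]]
```

View pics/w4.png

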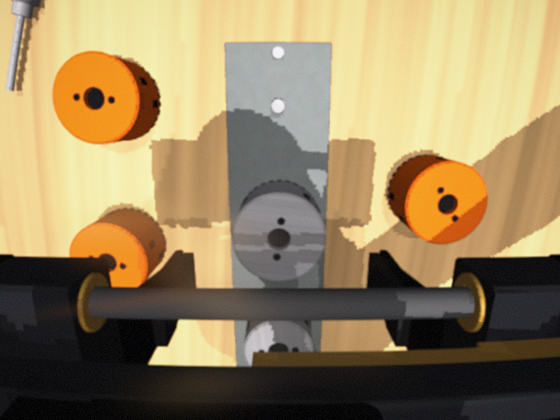

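Saw_65's hole is at (279,238), as predicted. The orange cups at (110,262) and (448,203) are clear of the fingers. I'm descending and gripping.

```bash
python3 -m pendant '[[[-0.05,-0.01,0.25,0],[-0.05,-0.01,0.5,0],[-0.05,-0.01,0.75,0],[-0.05,-0.01,0.98,0],[-0.05,-0.01,0.98,0],[-0.05,-0.01,0.98,0]]]' | sed -n '2p;4,5p'; python3 -m pendant '[[[0,0,0,0],[0,0,0,0],[0,0,0,0],[0,0,0,0],[0,0,0,0],[0,0,0,0],[0,0,0,0],[0,0,0,0]]]' 1;  python3 -c "
from h import *
go([.5213,.1815,.0365],4.7)"
```

```text
tcp_pos: [0.5222, 0.182, 0.0379]
wrist_force: [0.2, 0.6, -0.0]
gripper_width: 1.0
time_s: 12.75
tcp_pos: [0.5221, 0.1832, 0.0384]
ee_rot: [[0.079, -0.997, 0.001], [-0.997, -0.079, 0.0], [-0.0, -0.001, -1.0]]
wrist_force: [-1.7, -0.2, 6.4]
gripper_width: 0.746
gripper_force: 30.0
[0.016, 0.009, 0.019] ('turn deg (world)', np.float64(0.19), 'cmd', np.float64(-0.0017)) tcp [0.5221 0.1832 0.0384] t 12.75
```

```bash
python3 -m pendant '[[[0,0,-0.15,0],[0,0,-0.4,0],[0,0,-0.7,0],[0,0,-1,0],[0,0,-1,0]]]' | tail -3; python3 -m pendant '[[[0.4,0,0,0.06],[0.8,0.05,0,0.137],[1,0.05,0,0.137],[1,0.05,0,0.137]]]' | tail -2;python3 -c "
from h import *
go([.4735,-.248,.138],-11)"
```

```text
wrist_force: [0.3, 0.5, -0.6]
gripper_width: 0.748
gripper_force: 30.0
gripper_width: 0.748
gripper_force: 30.0
[3.316, -0.166, -0.017] ('turn deg (world)', np.float64(0.45), 'cmd', np.float64(-0.004)) tcp [0.5231 0.0803 0.1358] t 13.65
```

```bash
for i in 1 2 3; do python3 -m pendant '[[[0.4,-0.02,0,0],[0.83,-0.04,0,0],[0.83,-0.04,0,0]]]' | tail -1;done; python3 -m pendant '[[[0.4,-0.02,0,-0.004],[0.83,-0.04,0,-0.004],[0.83,-0.04,0,-0.004],[0.83,-0.04,0,-0.004],[0.83,-0.04,0,-0.004]]]' | tail -2;python3 - <<'E'
from h import *
go([.4735,-.248,.0314],-11)
print(w2px("wrist",[[.4737,-.2494,.038],[.4563,-.3359,.038]]))
cv2.imwrite("pics/w5.png",optics.capture("wrist")[:,:,::-1])
E
```

```text
gripper_force: 30.0
gripper_force: 30.0
gripper_force: 30.0
gripper_width: 0.743
gripper_force: 30.0
[0.039, 0.017, 1.056] ('turn deg (world)', np.float64(-0.3), 'cmd', np.float64(0.0027)) tcp [ 0.476  -0.2446  0.137 ] t 15.05
[[282.04797925 209.54840182]
 [283.57302962  89.42554283]]
```

View pics/w5.png

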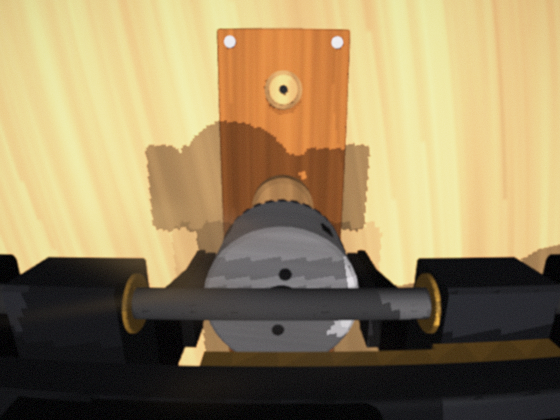

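Plug_44's hole at (283,89) matches the prediction, and the saw hangs straight. I'm lowering.

```bash
python3 -m pendant '[[[0.035,0.015,0.3,0],[0.035,0.015,0.6,0],[0.035,0.015,0.8,0],[0.035,0.015,0.8,0],[0.035,0.015,0.8,0]]]'|sed -n '2p;4p'; python3 -m pendant '[[[0,0,0.05,0],[0,0,0.1,0],[0,0,0.15,0],[0,0,0.2,0],[0,0,0.24,0],[0,0,0.24,0],[0,0,0.24,0]]]'|sed -n '2p;4p'; python3 -m pendant '[[[0,0,0.01,0],[0,0,0.01,0],[0,0,0.01,0],[0,0,0.01,0]]]'|sed -n '2p;4p'
```

```text
tcp_pos: [0.4744, -0.2484, 0.058]
wrist_force: [0.8, 1.0, -1.4]
tcp_pos: [0.4735, -0.2491, 0.0334]
wrist_force: [-0.3, 0.1, -1.6]
tcp_pos: [0.4736, -0.2491, 0.0327]
wrist_force: [0.7, -0.1, -3.1]
```

```bash
python3 -m pendant '[[[0,0,0.01,0],[0,0,0.01,0],[0,0,0.01,0],[0,0,0.01,0]]]'|sed -n '2p;4p'; python3 -m pendant '[[[0,0,0.007,0],[0,0,0.007,0],[0,0,0.007,0],[0,0,0.007,0]]]'|sed -n '2p;4p'
```

```text
tcp_pos: [0.4736, -0.2491, 0.0315]
wrist_force: [-0.4, -0.3, -1.6]
tcp_pos: [0.4736, -0.2491, 0.0314]
wrist_force: [-1.4, 1.7, 4.5]
```

Contact again. I'll release and go to saw_54 at (0.5155, 0.2708).

```bash
python3 -m pendant '[[[0,0,0,0],[0,0,0,0],[0,0,0,0],[0,0,0,0],[0,0,0,0]]]' 0|tail -2; python3 -m pendant '[[[0,0,-0.3,0],[0,0,-0.6,0],[0,0,-1,0],[0,0,-1,0],[0,0,-1,0]]]'|sed -n '2p;4p';python3 -m pendant '[[[-0.4,0,0,-0.06],[-0.8,0,0,-0.137],[-1,0,0,-0.137],[-1,0,0,-0.137]]]'|sed -n '2p'
python3 - <<'E'
from h import *
go([.5155,.2708,.136],4.7)
E
```

```text
gripper_width: 0.992
gripper_force: 0.0
tcp_pos: [0.4739, -0.249, 0.1317]
wrist_force: [-0.5, -0.8, -0.5]
tcp_pos: [0.4917, -0.1488, 0.1294]
[-4.158, -0.611, -0.065] ('turn deg (world)', np.float64(-0.41), 'cmd', np.float64(0.0036)) tcp [ 0.4917 -0.1488  0.1294] t 18.9
```

```bash
for i in 1 2 3 4; do python3 -m pendant '[[[-0.4,-0.06,-0.02,0],[-0.83,-0.12,-0.02,0],[-0.83,-0.12,-0.02,0]]]'|sed -n '2p'; done; python3 -m pendant '[[[-0.4,-0.06,0,0.004],[-0.83,-0.12,0,0.004],[-0.83,-0.12,0,0.004],[-0.83,-0.12,0,0.004],[-0.83,-0.12,0,0.004]]]'|sed -n '2p'
python3 - <<'E'
from h import *
go([.5155,.2708,.0365],4.7)
print(w2px("wrist",[[.5155,.2708,.073],[.5087,.3565,.073]]))
a=optics.capture("wrist")[:,:,::-1];cv2.imwrite("pics/w6.png",a)
E
```

```text
tcp_pos: [0.4968, -0.0646, 0.1319]
tcp_pos: [0.5022, 0.019, 0.1341]
tcp_pos: [0.5074, 0.1026, 0.1361]
tcp_pos: [0.5124, 0.1862, 0.138]
tcp_pos: [0.5161, 0.2657, 0.1381]
[-0.053, -0.0, 1.016] ('turn deg (world)', np.float64(0.34), 'cmd', np.float64(-0.0029)) tcp [0.5161 0.2657 0.1381] t 20.6
[[280.53361525 236.65710365]
 [280.95091121 343.59275055]]
```

View pics/w6.png

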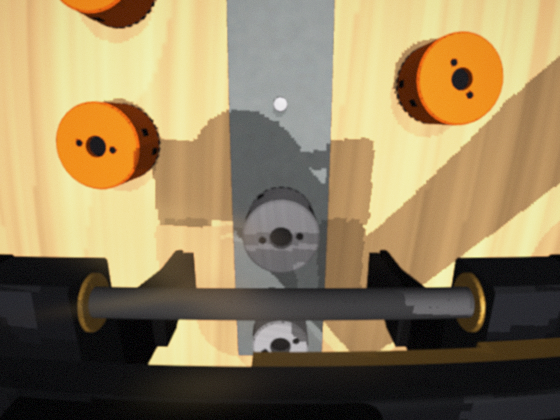

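Saw_54's hole is at (281,238), against a prediction of (280.5,236.7). I'm gripping it.

```bash
python3 -m pendant '[[[-0.045,0,0.25,0],[-0.045,0,0.5,0],[-0.045,0,0.75,0],[-0.045,0,1,0],[-0.045,0,1,0],[-0.045,0,1,0]]]' | sed -n '2p;4,5p'; python3 -m pendant '[[[0,0,0,0],[0,0,0,0],[0,0,0,0],[0,0,0,0],[0,0,0,0],[0,0,0,0],[0,0,0,0],[0,0,0,0]]]' 1|sed -n '2p;4,6p';  python3 -m pendant '[[[0,0,-0.15,0],[0,0,-0.4,0],[0,0,-0.7,0],[0,0,-1,0],[0,0,-1,0]]]' | tail -3; python3 -m pendant '[[[0.4,0,0,0.06],[0.8,0.05,0,0.137],[1,0.05,0,0.137],[1,0.05,0,0.137]]]' | tail -2;python3 -c "
from h import *
go([.5066,-.0758,.138],-11)"
```

```text
tcp_pos: [0.5164, 0.2713, 0.0392]
wrist_force: [0.7, 0.0, -0.3]
gripper_width: 0.998
tcp_pos: [0.516, 0.2724, 0.0392]
wrist_force: [-1.3, 0.9, 3.9]
gripper_width: 0.609
gripper_force: 30.0
wrist_force: [0.1, 1.5, -1.1]
gripper_width: 0.612
gripper_force: 30.0
gripper_width: 0.612
gripper_force: 30.0
[2.426, -0.378, -0.001] ('turn deg (world)', np.float64(0.44), 'cmd', np.float64(-0.0038)) tcp [0.5177 0.1694 0.1375] t 22.95
```

```bash
for i in 1 2; do python3 -m pendant '[[[0.4,-0.06,0,0],[0.81,-0.12,0,0],[0.81,-0.12,0,0]]]' | tail -1;done; python3 -m pendant '[[[0.4,-0.06,0,-0.004],[0.81,-0.12,0,-0.004],[0.81,-0.12,0,-0.004],[0.81,-0.12,0,-0.004],[0.81,-0.12,0,-0.004],[0.81,-0.12,0,-0.004]]]' | tail -2;python3 - <<'E'
from h import *
go([.5066,-.0758,.0322],-11)
print(w2px("wrist",[[.5066,-.0773,.038],[.490,-.1622,.066]]))
cv2.imwrite("pics/w7.png",optics.capture("wrist")[:,:,::-1])
E
```

```text
gripper_force: 30.0
gripper_force: 30.0
gripper_width: 0.609
gripper_force: 30.0
[0.039, -0.002, 1.065] ('turn deg (world)', np.float64(-0.33), 'cmd', np.float64(0.0029)) tcp [ 0.5071 -0.0719  0.1387] t 24.15
[[279.77902026 208.73991709]
 [280.42901657  88.69074425]]
```

View pics/w7.png

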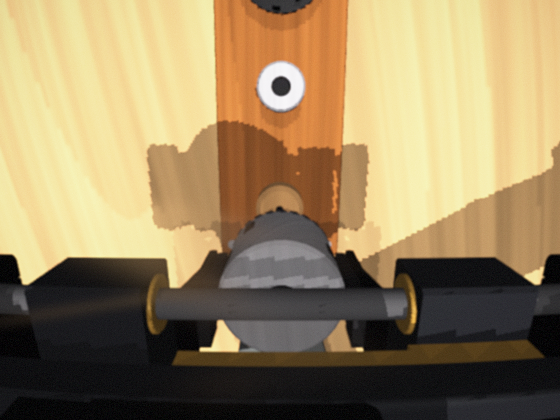

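Saw_32 at (281,86) sits on its plug axis, and saw_54 is lined up over its plug. I'm lowering.

```bash
python3 -m pendant '[[[0.03,0,0.3,0],[0.03,0,0.6,0],[0.03,0,0.8,0],[0.03,0,0.8,0],[0.03,0,0.8,0]]]'|sed -n '2p;4p'; python3 -m pendant '[[[0,0,0.05,0],[0,0,0.1,0],[0,0,0.15,0],[0,0,0.2,0],[0,0,0.25,0],[0,0,0.25,0],[0,0,0.25,0]]]'|sed -n '2p;4p'; python3 -m pendant '[[[0,0,0.01,0],[0,0,0.01,0],[0,0,0.01,0],[0,0,0.01,0]]]'|sed -n '2p;4p'
```

```text
tcp_pos: [0.5069, -0.0756, 0.0592]
wrist_force: [0.1, 0.0, -1.3]
tcp_pos: [0.5062, -0.0762, 0.0337]
wrist_force: [0.8, -0.8, -1.1]
tcp_pos: [0.5063, -0.0761, 0.033]
wrist_force: [0.4, -0.5, -2.4]
```

```bash
python3 -m pendant '[[[0,0,0.01,0],[0,0,0.01,0],[0,0,0.01,0],[0,0,0.01,0]]]'|sed -n '2p;4p'; python3 -m pendant '[[[0,0,0.005,0],[0,0,0.005,0],[0,0,0.005,0],[0,0,0.005,0]]]'|sed -n '2p;4p'
```

```text
tcp_pos: [0.5064, -0.0761, 0.0321]
wrist_force: [-0.9, 0.1, 2.3]
tcp_pos: [0.5065, -0.0761, 0.0321]
wrist_force: [-2.1, 0.4, 6.7]
```

Contact. I'll release and go to saw_44.

```bash
python3 -m pendant '[[[0,0,0,0],[0,0,0,0],[0,0,0,0],[0,0,0,0],[0,0,0,0],[0,0,0,0]]]' 0|tail -2; python3 -m pendant '[[[0,0,-0.3,0],[0,0,-0.6,0],[0,0,-1,0],[0,0,-1,0],[0,0,-1,0]]]'|sed -n '2p;4p';python3 -m pendant '[[[-0.4,0,0,-0.06],[-0.8,0,0,-0.137],[-1,0,0,-0.137],[-1,0,0,-0.137]]]'|sed -n '2p'
python3 - <<'E'
from h import *
go([.5087,.3565,.138],4.7)
E
```

```text
gripper_width: 0.984
gripper_force: 0.0
tcp_pos: [0.5066, -0.076, 0.1322]
wrist_force: [0.2, -0.4, -0.9]
tcp_pos: [0.5246, 0.024, 0.1297]
[-3.326, -0.137, -0.085] ('turn deg (world)', np.float64(-0.4), 'cmd', np.float64(0.0035)) tcp [0.5246 0.024  0.1297] t 28.1
```

```bash
for i in 1 2 3; do python3 -m pendant '[[[-0.4,-0.02,-0.02,0],[-0.83,-0.034,-0.025,0],[-0.83,-0.034,-0.025,0]]]'|sed -n '2p'; done; python3 -m pendant '[[[-0.4,-0.03,0,0.004],[-0.83,-0.034,0,0.004],[-0.83,-0.034,0,0.004],[-0.83,-0.034,0,0.004],[-0.83,-0.034,0,0.004]]]'|sed -n '2p'
python3 - <<'E'
from h import *
go([.5087,.3565,.0365],4.7)
print(w2px("wrist",[[.5087,.3565,.073]]))
a=optics.capture("wrist")[:,:,::-1];cv2.imwrite("pics/w8.png",a)
E
```

```text
tcp_pos: [0.5208, 0.1077, 0.1328]
tcp_pos: [0.5174, 0.1906, 0.1354]
tcp_pos: [0.5138, 0.2734, 0.1378]
tcp_pos: [0.5098, 0.3519, 0.1381]
[-0.048, 0.006, 1.016] ('turn deg (world)', np.float64(0.33), 'cmd', np.float64(-0.0029)) tcp [0.5098 0.3519 0.1381] t 29.5
[[281.36809192 236.02072055]]
```

View pics/w8.png

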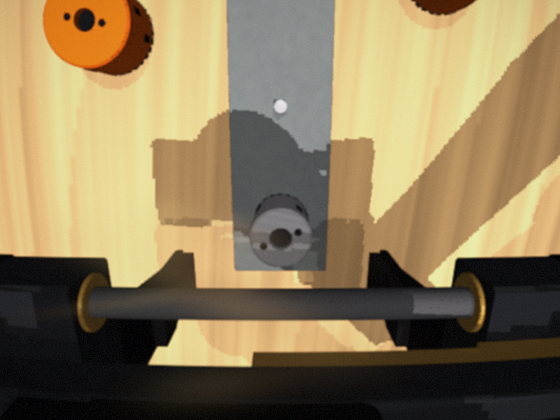

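Saw_44's hole is at (281,238), about 1.5 mm from the prediction. I'm gripping it.

```bash
python3 -m pendant '[[[-0.05,0,0.25,0],[-0.05,0,0.5,0],[-0.05,0,0.75,0],[-0.05,0,1,0],[-0.05,0,1,0],[-0.05,0,1,0]]]' | sed -n '2p;4,5p'; python3 -m pendant '[[[0,0,0,0],[0,0,0,0],[0,0,0,0],[0,0,0,0],[0,0,0,0],[0,0,0,0],[0,0,0,0],[0,0,0,0]]]' 1|sed -n '2p;4,6p';  python3 -m pendant '[[[0,0,-0.15,0],[0,0,-0.4,0],[0,0,-0.7,0],[0,0,-1,0],[0,0,-1,0]]]' | tail -3; python3 -m pendant '[[[0.4,0,0,0.06],[0.8,0.05,0,0.137],[1,0.05,0,0.137],[1,0.05,0,0.137]]]' | tail -2;python3 -c "
from h import *
go([.4564,-.3352,.138],-11)"
```

```text
tcp_pos: [0.5101, 0.3581, 0.0393]
wrist_force: [-0.4, -0.0, 0.6]
gripper_width: 0.998
tcp_pos: [0.5095, 0.3591, 0.0389]
wrist_force: [0.0, 0.1, 1.4]
gripper_width: 0.501
gripper_force: 30.0
wrist_force: [1.0, 0.2, -0.5]
gripper_width: 0.503
gripper_force: 30.0
gripper_width: 0.503
gripper_force: 30.0
[5.909, -0.616, 0.01] ('turn deg (world)', np.float64(0.31), 'cmd', np.float64(-0.0027)) tcp [0.5119 0.2563 0.1382] t 31.85
```

Seven moves of about (0.845, -0.088).

```bash
for i in 1 2 3 4 5 6; do python3 -m pendant '[[[0.4,-0.04,0,0],[0.845,-0.088,0,0],[0.845,-0.088,0,0]]]' | tail -1;done; python3 -m pendant '[[[0.4,-0.04,0,-0.003],[0.8,-0.088,0,-0.003],[0.84,-0.088,0,-0.003],[0.84,-0.088,0,-0.003],[0.84,-0.088,0,-0.003],[0.84,-0.088,0,-0.003]]]' | tail -2;python3 - <<'E'
from h import *
go([.4564,-.3352,.0319],-11)
E
```

```text
gripper_force: 30.0
gripper_force: 30.0
gripper_force: 30.0
gripper_force: 30.0
gripper_force: 30.0
gripper_force: 30.0
gripper_width: 0.502
gripper_force: 30.0
[0.043, 0.011, 1.07] ('turn deg (world)', np.float64(-0.24), 'cmd', np.float64(0.0021)) tcp [ 0.4583 -0.3312  0.1389] t 34.25
```

```bash
python3 -m pendant '[[[0.036,0.006,0.3,0],[0.036,0.006,0.6,0],[0.036,0.006,0.8,0],[0.036,0.006,0.8,0],[0.036,0.006,0.8,0]]]'|sed -n '2p;4p'; python3 -m pendant '[[[0,0,0.05,0],[0,0,0.1,0],[0,0,0.15,0],[0,0,0.2,0],[0,0,0.25,0],[0,0,0.25,0],[0,0,0.25,0]]]'|sed -n '2p;4p'; python3 -m pendant '[[[0,0,0.01,0],[0,0,0.01,0],[0,0,0.01,0],[0,0,0.01,0]]]'|sed -n '2p;4p'
```

```text
tcp_pos: [0.4572, -0.3357, 0.0594]
wrist_force: [1.0, 0.5, -1.0]
tcp_pos: [0.4564, -0.3362, 0.0337]
wrist_force: [-0.6, 0.2, -1.2]
tcp_pos: [0.4565, -0.3362, 0.033]
wrist_force: [0.1, -0.3, -0.6]
```

```bash
python3 -m pendant '[[[0,0,0.01,0],[0,0,0.01,0],[0,0,0.01,0],[0,0,0.01,0]]]'|sed -n '2p;4p'; python3 -m pendant '[[[0,0,0.007,0],[0,0,0.007,0],[0,0,0.007,0],[0,0,0.007,0]]]'|sed -n '2p;4p'
```

```text
tcp_pos: [0.4565, -0.3362, 0.0319]
wrist_force: [-0.4, -0.5, -0.3]
tcp_pos: [0.4566, -0.3362, 0.0319]
wrist_force: [-2.4, 1.5, 4.9]
```

Contact. I'll release, rise, back away and check all four.

```bash
python3 -m pendant '[[[0,0,0,0],[0,0,0,0],[0,0,0,0],[0,0,0,0],[0,0,0,0],[0,0,0,0]]]' 0|tail -2; python3 -m pendant '[[[0,0,-0.3,0],[0,0,-0.6,0],[0,0,-1,0],[0,0,-1,0],[0,0,-1,0]]]'|sed -n '2p;4p';python3 -m pendant '[[[0.4,0.4,-0.4,0],[0.8,0.8,-0.8,0],[1,1,-1,0],[1,1,-1,0],[1,1,-1,0],[1,1,-1,0]]]'|sed -n '2p'
python3 - <<'E'
from h import *
P=np.array([[.5066,-.0773,.066],[.490,-.1633,.066],[.4735,-.2496,.066],[.4564,-.336,.066]])
f=lambda n,x,y,w,h:cv2.resize(optics.capture(n)[y:y+h,x:x+w,::-1],(w*3,h*3),interpolation=2)
print('top crop',((w2px("top",P)-[290,190])*3).round(),'scene',((w2px("scene",P)-[90,200])*3).round())
cv2.imwrite("pics/f.png",np.vstack([f("top",290,190,220,80),f("scene",90,200,220,120)]))
E
```

```text
gripper_width: 0.949
gripper_force: 0.0
tcp_pos: [0.4569, -0.3362, 0.1322]
wrist_force: [-0.6, -0.3, -1.4]
tcp_pos: [0.3388, -0.415, 0.2297]
top crop [[ 76.  83.]
 [180. 106.]
 [284. 128.]
 [388. 151.]] scene [[493.  88.]
 [386. 173.]
 [266. 267.]
 [131. 372.]]
```

View pics/f.png

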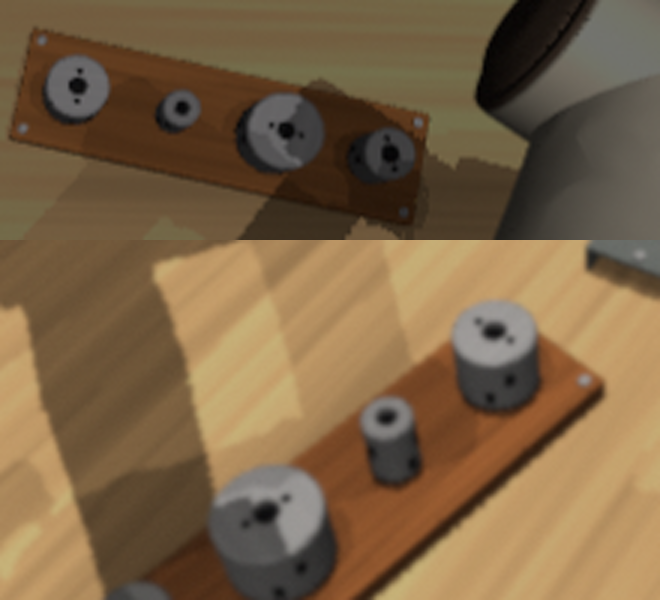

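All four cap holes, at crop (77,86), (181,108), (286,130) and (390,153), lie within about 2 mm of their plug axes. The scene view shows three of them flat and upright, and saw_44 is mostly outside that crop. The arm is clear, so I'm handing in.

```bash
python3 -c "
from station import r
print(r.finish_job())"
```

```text
the job is handed in; nothing more can be done
None
```

All four hole saws were placed on the storage board, each lowered over its own plug and released, and the job is handed in; the last pictures put every saw within about 2 mm of its plug's axis, but no verdict came back.

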